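# Latch the rice-roll mould shut

## Robot

A 6-joint arm with a two-finger parallel gripper is mounted at the origin on a cart in front of the work surface, level with it; the furniture and walls round the work are solid. World frame = base frame: x ahead of the robot, y to its left, z up, the work surface at z = 0. Lengths are in mm, angles in rad, forces in N, time in s.
With the tool pointing down it reaches from about 250 to 775 mm from the base axis. Payload 4 kg.
Tool frame: the origin (TCP) lies at the very end of the fingers, on their centre line; the grasp point (between the pads) lies 19 mm behind it (r.grasp_offset is the distance from the TCP to the grasp point, in mm); z points along the fingers, y is the line along which they close (so a half turn about z gives the same grasp; the last joint's range is limited). The gripper opens to 85 mm and grips with 20 to 120 N. Pads are 22 mm wide; open, the fingers measure 114 mm over their backs; the gripper's body (76 mm by 85 mm) begins 54 mm behind the grasp point. The pads swing forward as they close: fully open they stand 13 mm farther back than shut.
Start: joints at [-1.376, 0.087, 1.371, -0, 1.684, -0.103], TCP at [161.377, -525.812, 195.641] pointing down, gripper open.
Joint ranges: [-3.1, 3.1], [-0.76, 2.03], [0.27, 2.55], [-1.08, 4.22], [0.17, 2.65], [-2.57, 2.57]. Speed limits (rad/s): [2.79, 2.79, 3.14, 3.14, 3.14, 3.14].

## Interface

Orientations are given as a unit quaternion [w, x, y, z].
In Python, from plant import r, get_image, calibration, ticket gives the robot as it stands. The module is installed in compiled form; this text tells all that it offers.
- The arm moves only by the tool play_rows, never from a script. Its argument "increments" is a list of rows, each an object of numbers: "fingers": the closure, from 0 (fully open) to 1 (shut); "dx", "dy", "dz": the shift along the tool's x, y, z in mm; "spin": the turn about the tool's z in degrees. In form: [{"fingers": .., "dx": .., "dy": .., "dz": .., "spin": ..}, ...]. A call has 1 to 5 rows; each row is the pose to reach, as a shift and turn from the pose commanded when the call began, along the tool's axes at that moment; what a row does not reach only later rows make up. A row lasts 1/8 s, in which the tool goes at most 62.5 mm and 10.7 degrees, less where a joint would pass 70% of its speed; a pose out of reach is approached as far as the arm can. A call with a gripper value outside its range is refused whole. The fingers move at their own pace and stop on an object; "grip_force" is the grip in N (left out, the last holds). Time passes only in rows, so rows that repeat a pose let the fingers close. It gives the time, the measured TCP pose, the force, the opening and the grip force at its end, in the units of the state.
- r.state(): the state, without advancing time (a new reading comes with each control period).
- get_image(name): name is "scene" or "top"; returns (picture, depth): 420x560x3 uint8, red, green, blue; 420x560 float32, mm along the optical axis (not along the pixel's ray), 0 where there is no reading.
- calibration(name): a dict with "fx", "fy", "cx", "cy" (pixels), "view" (4x4, takes a point from world to camera coordinates). Camera axes: x right, y down, z forward; pixel columns grow to the right and rows downward; lengths in mm; the calibration is good to about 2 mm. A picture is of the moment at which its call begins. calibration takes no time and is no camera call.
- ticket.hand_in(): hands the job in; it is judged then, once.
The state is a dict: "t": time; "q": joint angles; "qd": joint speeds; "effort": joint torques, N m; "eef_pos": TCP position; "tool_rot": TCP orientation; "force": force on the tool from outside, world axes, zero at the start; "wrist_torque": the same for the moment, N m; "finger_gap": finger opening in mm; "gripper_force": force on a finger pad.
Only numpy, scipy, OpenCV 4.12 (cv2) and the standard library are available. Lean on these libraries where they do the work, as an engineer would, in place of code of your own. Each camera call takes 0.05 s, during which the arm holds its last target. There are 200 camera calls.

## Task

Close the two-part white rice-roll mould with its draw latch: take the red tab of the wire loop, feel the loop's crossbar lightly into the mouth of the steel hook on the loose half without jamming it down hard, and draw it back under the hook's lip before letting go. Then press the red lever down flat over center, with no more than a firm thumb's push (under 30 N), so that the latch alone pulls the loose half in and holds it. Do not shove the loose half shut by hand, and leave the pepper shaker, the jar and the bowl where they stand.

Things in the scene. Friction and masses are not known exactly. Their poses are not given: they have to be found in the camera images.
- mould: Two-part white plastic mould on a steel bed, fixed to the worktop; bed 210 x 104 mm, 8 mm high; decks (tops) of both halves 60 mm above the worktop. Origin: on the worktop straight under the lever axis; x runs along the bed from the lever to the hook, y to the left, z up.
- seam (a point): Top edge of the fixed half at the seam (mould x = 36 mm). The loose half beyond slides along mould x (friction about 9 N) and carries the hook. It starts 4.5 to 25 mm out from shut, NOT measured: see it or feel for it. A stiff rubber seal (14 N per mm) lies between the halves; shut, the latch squeezes it about 3.5 mm.
- hook_shut (a point): Fixed point where the mouth's centre would be with the loose half shut, level with the hook's top (80 mm up); the real mouth starts 4.5 to 25 mm farther along mould x. From the mouth's centre along x: level hook top -26.9 to -3.4 mm (4 mm lip overhanging from -9.4), mouth to +3.4, upright guard +3.4 to +6.4, as high. All 24 mm wide in y. Mouth floor 15 mm below the top; pocket under lip 11 mm high.
- lever_axis (a point): Point on the hinge axis of the lever (axis along the mould's y), 74 mm above the worktop, over the mould's origin.
- lever (a joint): Lever angle, rad: 0 = flat on its stop, handle toward the mould's -x; 1.57 = upright; opens on to 2.7, leaning toward the hook. Starts at 1.40 to 1.65; slight friction keeps it where it is left. Hooked, it takes a push of some 5 to 12 N on the handle, most at about 1.0 to 0.6 rad; over center at about 0.4, below which it pulls itself flat.
- lever_pad (a point): Point on the lever's red handle, 50 mm from the axis, on the face that looks up when the lever is flat (toward the hook when upright), 3 mm off the line through the axis. Red grip 28 mm wide in y, 30 to 62 mm from the axis, 5.5 mm thick. Push here toward the mould's -x, then down. Axes: handle points to its -x, y the mould's y, z out of the face.
- loop (a joint): Angle of the wire loop against the lever, rad: the loop rises from level toward the mould's +x by (loop - lever). Its hinge, 24 mm from the lever axis, at lever angle t is at x = -24 cos(t - 0.35), z = 74 + 24 sin(t - 0.35) mm (mould frame). Pulling the tab along +x opens the lever (2 to 4 N). Friction carries the loop along with the lever: unless its bar is under the lip it lifts out.
- loop_bar (a point): Middle of the loop's steel crossbar (5 mm thick, 40 mm long, along the mould's y), 84 mm from the loop's hinge; two side wires, 4 mm thick, at y = -20 and +20 mm. Axes: x from the loop's hinge to the bar, y the mould's y, z from the bar to the tab.
- loop_tab (a point): Centre of the red pull tab, 34 mm from the crossbar along the loop's own z, joined to it by an 8 mm wide stem. Tab 12 x 10 x 20 mm (along the loop's x, y and z): pinch its 10 mm width, along the mould's y, from above. Soft rubber: gives 1 mm per 2.5 N along the stem, 4 mm at most. It tilts with the loop: let the grip follow. Axes as loop_bar.
- pepper_shaker: Pepper shaker with steel cap, 44 mm wide, 90 mm high, loose; origin at the centre of its underside. Leave alone.
- chilli_jar: Glass jar with red cap, 58 mm wide, 86 mm high, loose; origin at the centre of its underside. Leave alone.
- small_bowl: Steel bowl, 134 mm wide, 60 mm high, loose; origin at the centre of its underside. Leave alone.

How it is judged:
By the outcome, as a careful person would: the job done as asked, in the order asked, and still so for the second after the job is handed in, with the robot touching nothing.
It also fails if it takes over 72 s, if anything falls off the work surface, if the arm or the gripper's body presses on something with over 40 N, if the wrist force passes 120 N, or if a joint passes its speed limit or range.

## Working session

There is one attempt and no reset: what is moved stays moved. The work goes in short steps, Python scripts to look and compute and a tool call to move; the robot and the scene stay as the last step left them, time stands still between calls to the robot, and variables do not carry over. Pictures are saved under pics/ and viewed, at most 10 in all, crops included, and the job is handed in when it is done.

Besides the shell and the picture viewer there is one more tool, called after "Request:" as name(argument=value, ...) on one line, values as JSON. play_rows: Moves the arm, as the interface text tells. Its arguments: {"type":"object","properties":{"increments":{"type":"array"},"grip_force":{"type":"number"}},"required":["increments"]}

```bash
mkdir -p pics
python3 - <<'E'
from plant import r,get_image,calibration
import cv2,numpy as np
for n in("scene","top"):
    p,d=get_image(n); cv2.imwrite(f"pics/{n}0.png",p[:,:,::-1]); np.save(f"{n}_d.npy",d); np.save(f"{n}_p.npy",p)
    c=calibration(n); print(n,c["fx"],c["fy"],c["cx"],c["cy"]); print(np.round(c["view"],4).tolist())
print(r.state())
E
```

```text
scene 414.1449819452078 414.1449819452078 287.8345604444709 218.63701830700722
[[-0.8389, -0.5443, 0.0067, 471.0042], [-0.283, 0.4255, -0.8596, 208.2193], [0.465, -0.723, -0.511, 636.3429], [0.0, 0.0, 0.0, 1.0]]
top 509.8057451986467 509.8057451986467 283.2973282656999 207.07630012186056
[[-0.016, -0.9999, 0.0017, 43.4339], [-0.9947, 0.0157, -0.1018, 546.8641], [0.1017, -0.0033, -0.9948, 980.6658], [0.0, 0.0, 0.0, 1.0]]
{'t': 0.1, 'q': array([-1.37609993e+00,  8.79354052e-02,  1.37215309e+00,  1.16773788e-05,
        1.68361328e+00, -1.03111178e-01]), 'qd': array([ 0.00065633, -0.0016647 , -0.00211235, -0.00046315, -0.00023623,
       -0.00074586]), 'effort': array([ 2.21472670e-03, -3.53013003e+01, -3.14218068e+01, -1.70736649e-05,
        7.91900296e-03,  1.98245226e-05]), 'eef_pos': array([ 161.27264005, -525.2604397 ,  194.50123163]), 'tool_rot': array([-1.05372019e-03,  9.88933653e-01,  1.48354703e-01, -4.24780049e-05]), 'force': array([-0.58068288,  0.26760003,  0.37386424]), 'wrist_torque': array([-0.01157608, -0.02188453, -0.02218537]), 'gripper_force': 0.0, 'finger_gap': 85.61321599095353}
```

View pics/scene0.png

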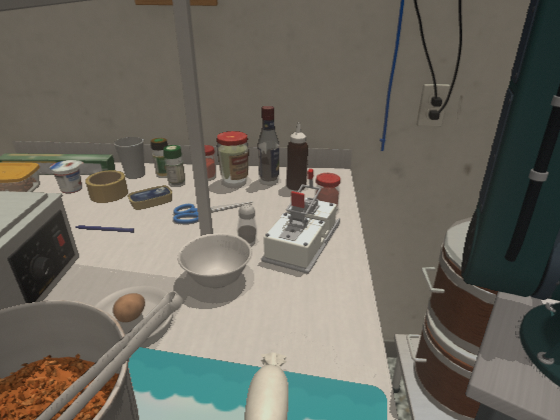

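View pics/top0.png

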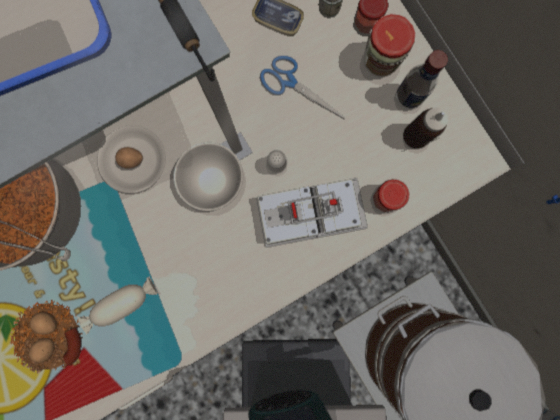

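The scene view shows the mould at about (303,228) with the bowl at (215,262), the shaker at (247,222) and the jar at (328,190). In the top view the mould is at (310,212), with the lever on the left, the red tab at about (333,202), the jar at (392,195) and the bowl at (208,178).

```bash
cat > h.py <<'E'
import numpy as np,cv2
from plant import r,get_image,calibration
def ray(n,uv):
    c=calibration(n);V=np.array(c["view"]);R=V[:3,:3];t=V[:3,3]
    d=R.T@np.array([(uv[0]-c["cx"])/c["fx"],(uv[1]-c["cy"])/c["fy"],1.]);return -R.T@t,d
def onz(n,uv,z):
    o,d=ray(n,uv);return o+d*(z-o[2])/d[2]
def proj(n,P):
    c=calibration(n);V=np.array(c["view"]);p=V[:3,:3]@np.asarray(P,float)+V[:3,3]
    return np.array([c["fx"]*p[0]/p[2]+c["cx"],c["fy"]*p[1]/p[2]+c["cy"]])
def cloud(n,d):
    c=calibration(n);V=np.array(c["view"]);v,u=np.indices(d.shape)
    P=np.stack([(u-c["cx"])/c["fx"]*d,(v-c["cy"])/c["fy"]*d,d],-1)
    return (P-V[:3,3])@V[:3,:3]
E
python3 - <<'E'
from h import *
t=np.load("top_p.npy");s=np.load("scene_p.npy")
a=cv2.resize(t[170:255,245:375],None,fx=6,fy=6,interpolation=cv2.INTER_CUBIC)
b=cv2.resize(s[155:275,255:355],None,fx=5,fy=5,interpolation=cv2.INTER_CUBIC)
cv2.imwrite("pics/tc.png",a[:,:,::-1]);cv2.imwrite("pics/sc.png",b[:,:,::-1])
P=cloud("top",np.load("top_d.npy"))
for z0,z1 in((56,64),(76,84)):
    m=((P[...,2]>z0)&(P[...,2]<z1));m[:175]=0;m[250:]=0;m[:,:245]=0;m[:,375:]=0
    print(z0,m.sum(),cv2.minAreaRect(P[m][:,:2].astype(np.float32)))
hsv=cv2.cvtColor(t,cv2.COLOR_RGB2HSV);red=(((hsv[...,0]<8)|(hsv[...,0]>172))&(hsv[...,1]>130)).astype(np.uint8)
n,l,st,ce=cv2.connectedComponentsWithStats(red[170:255,245:375])
for i in range(1,n):
    if st[i,4]>8: print(st[i],ce[i]+[245,170],np.median(P[170:255,245:375][l==i],0))
E
```

```text
56 3657 ((536.0137939453125, -14.255790710449219), (93.88050842285156, 185.96368408203125), 9.783220291137695)
76 153 ((536.209228515625, -28.35163116455078), (34.46297073364258, 90.76063537597656), 5.326694011688232)
[85 29  7  6 36] [333.08333333 201.63888889] [542.03175152 -50.85248044 156.31705715]
[47 33  5 15 44] [293.75       210.27272727] [530.917373    16.4503082  135.85782959]
```

View pics/tc.png

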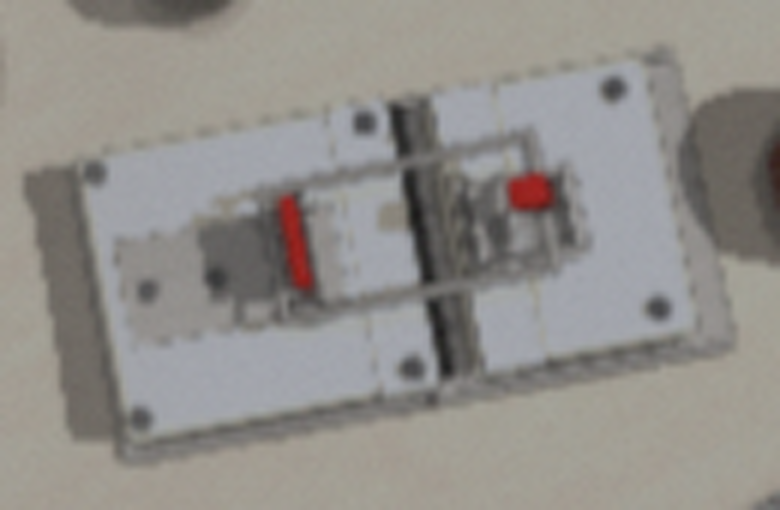

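View pics/sc.png

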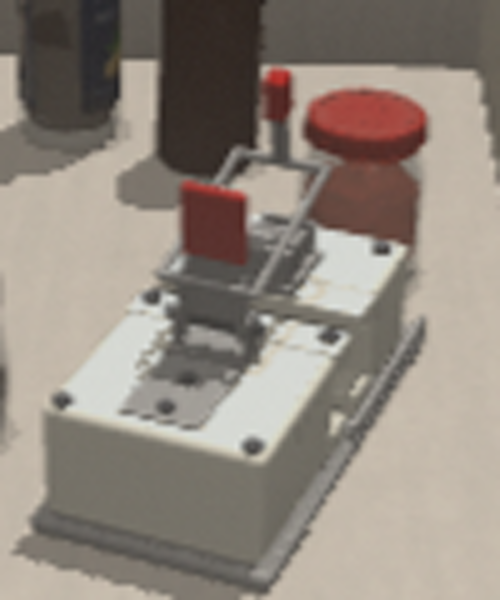

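Run:
```python
from h import *
from scipy.optimize import least_squares
P=cloud("top",np.load("top_d.npy"));sub=P[170:255,245:375].reshape(-1,3)
print("worktop z", np.median(P[230:245,200:240,2]))
m=(abs(sub[:,2]-60)<3); D=sub[m]
# long edges direction via minAreaRect on cleaned mask
for a in np.radians([8,8.5,9,9.5,10,10.5]):
    ex=np.array([np.sin(a),-np.cos(a)]);ey=np.array([np.cos(a),np.sin(a)])
    y=D[:,:2]@ey;x=D[:,:2]@ex
    bins=np.arange(x.min()+8,x.max()-8,6);top=[];bot=[];bx=[]
    for b in bins:
        k=(x>=b)&(x<b+6)
        if k.sum()>20: top.append(y[k].max());bot.append(y[k].min());bx.append(b)
    print(np.degrees(a),np.polyfit(bx,top,1)[0],np.polyfit(bx,bot,1)[0],np.median(top),np.median(bot))
a=np.radians(9.6)
ex=np.array([np.sin(a),-np.cos(a)]);ey=np.array([np.cos(a),np.sin(a)])
c=np.array([536,-14.26])
x=(sub[:,:2]-c)@ex;y=(sub[:,:2]-c)@ey;z=sub[:,2]
k=(abs(z-60)<2.5)&(abs(y)>24)&(abs(y)<44)
h,e=np.histogram(x[k],np.arange(-100,100,2));print([(int(e[i]),int(h[i])) for i in range(len(h))])
print("hook:");k=(z>70)&(abs(y)<24)&(x>20)
for i in np.argsort(x[k]): print(np.round([x[k][i],y[k][i],z[k][i]],0).astype(int).tolist(),end=' ')
print("\nlever");k=(z>110)&(x<10);print(np.round(np.c_[x,y,z][k]).astype(int).tolist())
for n,uv,zz in(("jar",(393,195),86),("shaker",(277,161),90),("bowl",(208,178),60),("post",(240,148),0)):
    p=onz("top",uv,zz)[:2];print(n,p,(p-c)@ex,(p-c)@ey)
```

```text
worktop z -0.0990316408979476
8.0 0.025470729637412634 0.038724547311155065 574.9405236674186 482.6585708319093
8.5 0.017020633381122276 0.030380293864282017 573.8329840042768 482.36246988851724
9.0 0.008494273032431214 0.02201263937985762 572.9473622717368 481.4501309257548
9.5 -0.00029169517851267965 0.013495379016785528 572.0901970222407 480.52349431389337
10.0 -0.009100109266864963 0.005635712228445264 571.2749925334158 479.6010743624039
10.5 -0.01788970059653526 -0.0030303382292501233 570.317529934473 478.60714372159515
[(-100, 0), (-98, 0), (-96, 0), (-94, 4), (-92, 19), (-90, 20), (-88, 17), (-86, 16), (-84, 19), (-82, 19), (-80, 19), (-78, 14), (-76, 16), (-74, 15), (-72, 18), (-70, 20), (-68, 21), (-66, 18), (-64, 20), (-62, 20), (-60, 21), (-58, 21), (-56, 18), (-54, 19), (-52, 17), (-50, 20), (-48, 18), (-46, 20), (-44, 18), (-42, 17), (-40, 21), (-38, 17), (-36, 16), (-34, 18), (-32, 19), (-30, 18), (-28, 17), (-26, 18), (-24, 16), (-22, 16), (-20, 21), (-18, 16), (-16, 19), (-14, 17), (-12, 16), (-10, 17), (-8, 19), (-6, 17), (-4, 18), (-2, 15), (0, 13), (2, 16), (4, 15)
[... 5868 characters left out ...]
1], [-32, -14, 132], [-30, -14, 127], [-27, -13, 113], [10, -22, 111], [-67, -81, 1031], [-67, -81, 1031], [-67, -81, 1031], [-67, -81, 1031], [-67, -81, 1031], [-67, -81, 1031], [-67, -81, 1031], [-67, -81, 1031], [-67, -81, 1031], [-67, -81, 1031], [-67, -81, 1031], [-67, -81, 1031], [-67, -81, 1031], [-67, -81, 1031], [-67, -81, 1031], [-67, -81, 1031], [-67, -81, 1031], [-67, -81, 1031], [-67, -81, 1031]]
jar [ 560.98844709 -170.40646237] 158.12708510553776 -1.4018400291468396
shaker [628.05713208  45.37069818] -43.443379549710805 100.71250421577163
bowl [602.7607285 178.9399743] -179.36080599943887 98.04553131078883
post [673.89408202 121.77464486] -111.13319749805356 158.64934564077078
```

```bash
cat >> h.py <<'E'
A=np.radians(9.8);EX=np.array([np.sin(A),-np.cos(A),0]);EY=np.array([np.cos(A),np.sin(A),0]);EZ=np.array([0,0,1.])
O=np.array([536,-14.26,0])-23.3*EX
from scipy.spatial.transform import Rotation as Rn
def st():
    s=r.state();R=Rn.from_quat(np.roll(s["tool_rot"],-1)).as_matrix();p=s["eef_pos"]-O
    M=np.c_[EX,EY,EZ];print("t %.2f mould tcp"%s["t"],np.round(p@M,1),"F mould",np.round(s["force"]@M,1),"gap %.1f gf %.1f"%(s["finger_gap"],s["gripper_force"]))
    return s,R,p@M
def to(x,y,z):
    s,R,p=st();M=np.c_[EX,EY,EZ];d=R.T@(M@(np.array([x,y,z])-p))
    ty=R[:,1];ang=np.degrees(np.arctan2(ty[1],ty[0]));sp=(ang-9.8+90)%180-90
    print("dx dy dz",np.round(d,1),"spin %.1f"%sp)
def fk(t,phi):
    h=np.array([-24*np.cos(t-.35),74+24*np.sin(t-.35)]);b=h+84*np.array([np.cos(phi),np.sin(phi)])
    return h,b,b+34*np.array([-np.sin(phi),np.cos(phi)])
E
python3 -c "
from h import *
to(61,0,200)"
```

```text
t 0.10 mould tcp [ 463.1 -456.2  194.5] F mould [-0.4 -0.5  0.4] gap 85.6 gf 0.0
dx dy dz [ 503.4 -341.2   -4.7] spin -82.7
```

Request:
play_rows(increments=[{"fingers": 0.3,"dx": 50,"dy": -34,"dz": -10,"spin": -10},{"fingers": 0.4,"dx": 100,"dy": -68,"dz": -10,"spin": -20},{"fingers": 0.4,"dx": 150,"dy": -102,"dz": -10,"spin": -30},{"fingers": 0.4,"dx": 200,"dy": -136,"dz": -10,"spin": -40},{"fingers": 0.4,"dx": 250,"dy": -170,"dz": -10,"spin": -50}])

```text
t: 0.72
eef_pos: [351.2, -288.1, 205.2]
tool_rot: [-0.0, 0.832, 0.555, 0.0]
force: [0.9, -0.2, -0.2]
finger_gap: 50.7
gripper_force: 0.0
```

```bash
python3 -c "
from h import *
to(61,0,200)"
```

```text
t 0.72 mould tcp [ 261.7 -228.7  205.2] F mould [ 0.3  0.8 -0.2] gap 50.7 gf 0.0
dx dy dz [292.1  85.4   5.2] spin -32.4
```

Request:
play_rows(increments=[{"fingers": 0.6,"dx": 58,"dy": 17,"dz": 1,"spin": -8},{"fingers": 0.6,"dx": 117,"dy": 34,"dz": 2,"spin": -16},{"fingers": 0.6,"dx": 175,"dy": 51,"dz": 3,"spin": -24},{"fingers": 0.6,"dx": 234,"dy": 68,"dz": 4,"spin": -32.4},{"fingers": 0.6,"dx": 292,"dy": 85,"dz": 5,"spin": -32.4}])

```text
t: 1.35
eef_pos: [543.3, -52.3, 200.1]
tool_rot: [-0.0, 0.646, 0.763, -0.0]
force: [1.5, -0.8, 1.0]
finger_gap: 34.4
gripper_force: 0.0
```

```bash
python3 -c "
from h import *
to(60.7,0,131)"
```

```text
t 1.35 mould tcp [ 62.    0.8 200.1] F mould [1.1 1.3 1. ] gap 34.4 gf 0.0
dx dy dz [ 1.3 -0.7 69.1] spin -0.3
```

Request:
play_rows(increments=[{"fingers": 0.6,"dx": 1.3,"dy": -0.8,"dz": 20,"spin": -0.3},{"fingers": 0.6,"dx": 1.3,"dy": -0.8,"dz": 40,"spin": -0.3},{"fingers": 0.6,"dx": 1.3,"dy": -0.8,"dz": 58,"spin": -0.3},{"fingers": 0.6,"dx": 1.3,"dy": -0.8,"dz": 69,"spin": -0.3},{"fingers": 0.6,"dx": 1.3,"dy": -0.8,"dz": 69,"spin": -0.3}])

```text
t: 1.98
eef_pos: [540.9, -53.1, 130.5]
tool_rot: [-0.001, 0.645, 0.765, -0.001]
force: [-0.6, -0.7, -0.3]
finger_gap: 34.4
gripper_force: 0.0
```

Request:
play_rows(increments=[{"fingers": 0.75},{"fingers": 0.9},{"fingers": 1},{"fingers": 1},{"fingers": 1}], grip_force=25)

```text
invalid input
```

```bash
python3 -c "
from h import *
st()
p,d=get_image('scene');cv2.imwrite('pics/s1.png',cv2.resize(p[100:280,230:380],None,fx=3.3,fy=3.3,interpolation=2)[:,:,::-1])
from scipy.optimize import least_squares
for t in(1.4,1.45,1.5): print(fk(t,.216))
"
```

```text
t 1.98 mould tcp [ 62.4  -1.8 130.5] F mould [ 0.6 -0.7 -0.3] gap 34.4 gf 0.0
(array([-11.94170515,  94.81815741]), array([ 70.10634975, 112.82139843]), array([ 62.81932362, 146.03132542]))
(array([-10.88630691,  95.38897664]), array([ 71.16174799, 113.39221766]), array([ 63.87472186, 146.60214464]))
(array([-9.80369858, 95.90633457]), array([ 72.24435632, 113.90957559]), array([ 64.95733019, 147.11950257]))
```

View pics/s1.png

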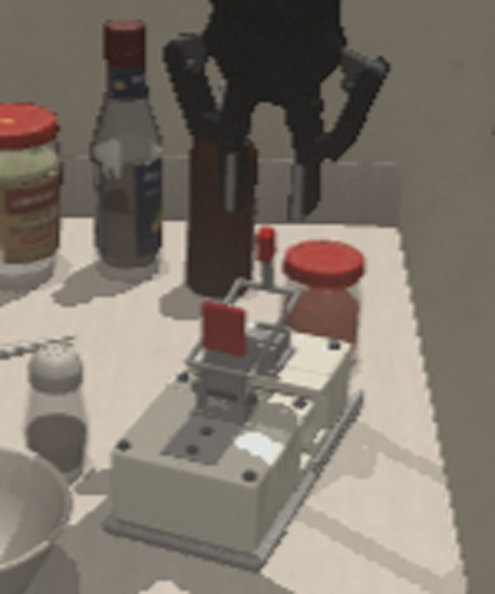

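The picture shows the open fingertips at crop (232,210) and (303,215), seemingly above the tab at (265,245). I'll check the projection.

```bash
python3 -c "
from h import *
s,_,p=st(); 
def pj(x,y,z):
    return ((proj('scene',O+x*EX+y*EY+z*EZ)-[230,100])*3.3).round()
print('tcp',pj(*p),'tip +17',pj(p[0],p[1]+17,p[2]),pj(p[0],p[1]-17,p[2]),'tab',pj(63,0,146),'levertop',pj(-8,0,136), 'hook guard', pj(81,0,80))
p,d=get_image('scene');c=cloud('scene',d)
for u,v in((232,205),(303,205),(265,240),(265,250),(232,190)):
    q=c[int(100+v/3.3),int(230+u/3.3)]-O;print(u,v,(q@np.c_[EX,EY,EZ]).round(1))
p,d=get_image('top');c=(cloud('top',d)-O)@np.c_[EX,EY,EZ]
k=(c[...,2]>95)&(c[...,2]<170)&(abs(c[...,1])<60)&(abs(c[...,0]-62)<40);q=c[k];print(q.shape,q.min(0),q.max(0))
"
```

```text
t 2.02 mould tcp [ 62.7  -1.2 131.6] F mould [ 0.8  0.3 -0.9] gap 33.7 gf 0.0
tcp [265. 263.] tip +17 [240. 258.] [291. 268.] tab [264. 242.] levertop [221. 303.] hook guard [270. 323.]
232 205 [ 50.5  17.9 172.5]
303 205 [ 54.9 -25.  178.3]
265 240 [ 57.2  -1.9 151.4]
265 250 [ 52.9  -3.7 146.9]
232 190 [ 51.6  18.6 182.8]
(27, 3) [ 38.85836382 -21.88288714 105.47527499] [ 60.40277461 -18.01175446 115.04558732]
```

```bash
python3 -c "
from h import *
p,d=get_image('scene');c=(cloud('scene',d)-O)@np.c_[EX,EY,EZ]
for s in(1,-1):
    k=(c[...,2]>118)&(c[...,1]*s>7)&(c[...,1]*s<45)&(abs(c[...,0]-58)<20);q=c[k];q=q[np.argsort(q[:,2])];print(q[:12].round().tolist())
cv2.imwrite('pics/s2.png',cv2.resize(p[100:280,230:380],None,fx=3.3,fy=3.3,interpolation=2)[:,:,::-1])
st()
"
```

```text
[[62.0, 18.0, 170.0], [53.0, 21.0, 171.0], [72.0, 17.0, 171.0], [66.0, 17.0, 171.0], [54.0, 17.0, 172.0], [51.0, 22.0, 172.0], [52.0, 18.0, 172.0], [54.0, 24.0, 172.0], [60.0, 17.0, 173.0], [54.0, 17.0, 174.0], [65.0, 17.0, 174.0], [71.0, 17.0, 174.0]]
[[57.0, -23.0, 168.0], [56.0, -23.0, 171.0], [53.0, -18.0, 171.0], [60.0, -24.0, 172.0], [52.0, -22.0, 172.0], [51.0, -20.0, 172.0], [55.0, -23.0, 174.0], [52.0, -22.0, 174.0], [51.0, -20.0, 175.0], [49.0, -19.0, 175.0], [54.0, -19.0, 175.0], [52.0, -18.0, 176.0]]
t 2.17 mould tcp [ 62.8  -0.6 132.8] F mould [-0.2  0.  -0.2] gap 34.4 gf 0.0
```

View pics/s2.png

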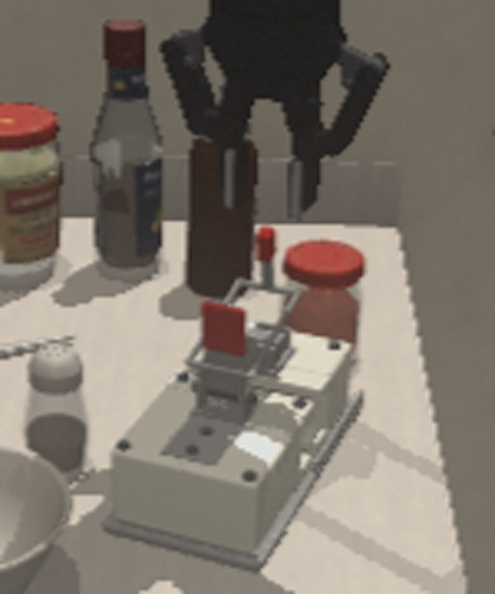

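Request:
play_rows(increments=[{"fingers": 0.6,"dx": 0,"dy": 0,"dz": 0,"spin": 0},{"fingers": 0.6,"dx": 0,"dy": 0,"dz": 0,"spin": 0}])

```text
t: 2.42
eef_pos: [541.8, -53.1, 132.1]
tool_rot: [0.0, 0.644, 0.765, 0.0]
force: [0.2, -0.2, -0.4]
finger_gap: 34.2
gripper_force: 0.0
```

```bash
cat >> h.py <<'E'
def tips(n='scene'):
    p,d=get_image(n);c=(cloud(n,d)-O)@np.c_[EX,EY,EZ]
    pos=(r.state()["eef_pos"]-O)@np.c_[EX,EY,EZ]
    k=(c[...,2]>118)&(abs(c[...,1])>7)&(abs(c[...,1])<45)&(abs(c[...,0]-pos[0])<22);print("finger low z",np.sort(c[k][:,2])[:8].round(1))
E
python3 -c "
from h import *
s,_,_=st();print(s['q'],s['tool_rot']);tips();s,_,_=st();print(s['q'])
"
```

```text
t 2.42 mould tcp [ 62.6  -0.9 132.1] F mould [ 0.2  0.1 -0.4] gap 34.2 gf 0.0
[-2.01781788e-01  9.50988079e-02  1.48828231e+00 -1.07009562e-04
  1.55731434e+00 -3.72113348e-01] [4.19589661e-04 6.44394807e-01 7.64692832e-01 1.67467742e-04]
finger low z [168.4 168.6 169.4 169.6 169.7 170.2 170.3 170.3]
t 2.48 mould tcp [ 62.5  -1.  132. ] F mould [ 0.2  0.2 -0.5] gap 34.2 gf 0.0
[-2.01746362e-01  9.51807815e-02  1.48846927e+00 -1.06279987e-04
  1.55727885e+00 -3.72109160e-01]
```

Request:
play_rows(increments=[{"fingers": 0.7,"dx": 0,"dy": 1,"dz": 0,"spin": 0},{"fingers": 0.8,"dx": 0,"dy": 1,"dz": 0,"spin": 0},{"fingers": 0.9,"dx": 0,"dy": 1,"dz": 0,"spin": 0},{"fingers": 1,"dx": 0,"dy": 1,"dz": 0,"spin": 0},{"fingers": 1,"dx": 0,"dy": 1,"dz": 0,"spin": 0}], grip_force=25)

```text
t: 3.1
eef_pos: [542.6, -52.9, 131.6]
tool_rot: [0.0, 0.644, 0.765, -0.0]
force: [0.2, 0.1, -0.1]
finger_gap: 0.1
gripper_force: 0.0
```

```bash
python3 -c "
from h import *
st();tips();
p,d=get_image('scene');c=(cloud('scene',d)-O)@np.c_[EX,EY,EZ]
hsv=cv2.cvtColor(p,cv2.COLOR_RGB2HSV);m=((hsv[...,0]<8)|(hsv[...,0]>172))&(hsv[...,1]>130);m[:,:300]=0;m[:160]=0;m[182:]=0;m[:,318:]=0
print(m.sum(),np.argwhere(m).min(0),np.argwhere(m).max(0));print(c[m].min(0),c[m].max(0))
"
```

```text
t 3.10 mould tcp [ 6.240e+01 -1.000e-01  1.316e+02] F mould [-0.   0.3 -0.1] gap 0.1 gf 0.0
finger low z [168.9 171.5 173.7 174.3 174.6 176.1 176.2 176.4]
41 [170 308] [181 317]
[53.55706695 -6.24249076 81.33598885] [179.26721115  23.75305194 156.55697977]
```

```bash
python3 -c "
from h import *
M=np.c_[EX,EY,EZ]
for n in('scene','top'):
    p,d=get_image(n);c=(cloud(n,d)-O)@M
    k=(abs(c[...,0]-60)<35)&(abs(c[...,1])<50)&(c[...,2]>158)&(c[...,2]<400)&(d>0);q=c[k]
    print(n,k.sum())
    for z in range(158,300,6):
        w=q[(q[:,2]>=z)&(q[:,2]<z+6)]
        if len(w): print(z,len(w),w[:,:2].min(0).round(),w[:,:2].max(0).round())
" | head -60
```

```text
scene 4297
164 7 [51. -6.] [64. -1.]
170 26 [50. -8.] [58. 14.]
176 42 [ 49. -13.] [67. 13.]
182 41 [ 49. -13.] [67. 14.]
188 43 [ 48. -13.] [65. 15.]
194 42 [ 50. -13.] [67. 15.]
200 44 [ 50. -13.] [71. 15.]
206 44 [ 48. -19.] [59. 23.]
212 93 [ 47. -31.] [71. 34.]
218 130 [ 46. -36.] [75. 38.]
224 103 [ 47. -42.] [74. 42.]
230 126 [ 43. -46.] [76. 47.]
236 115 [ 42. -49.] [75. 49.]
242 113 [ 42. -50.] [76. 49.]
248 132 [ 42. -49.] [66. 50.]
254 141 [ 41. -50.] [69. 50.]
260 148 [ 41. -50.] [65. 50.]
266 157 [ 40. -47.] [66. 47.]
272 157 [ 40. -41.] [70. 43.]
278 136 [ 48. -40.] [69. 39.]
284 98 [ 47. -37.] [67. 38.]
290 50 [ 26. -37.] [67. 37.]
296 116 [ 25. -37.] [69. 29.]
top 643
212 1 [ 50. -29.] [ 50. -29.]
218 6 [ 49. -34.] [ 51. -24.]
224 6 [ 50. -38.] [ 56. -26.]
230 9 [ 50. -43.] [ 53. -28.]
236 13 [ 50. -48.] [ 56. -31.]
242 12 [ 50. -47.] [ 58. -35.]
248 20 [ 50. -49.] [ 74. -39.]
254 41 [ 50. -50.] [ 74. -40.]
260 15 [ 52. -50.] [ 68. -43.]
266 31 [ 51. -50.] [ 67. -33.]
272 27 [ 51. -44.] [ 69. -32.]
278 22 [ 51. -40.] [ 72. -34.]
284 8 [ 54. -38.] [ 70. -35.]
290 5 [ 53. -36.] [ 65. -35.]
296 8 [ 31. -36.] [ 66. -19.]
```

Both cameras put the real fingertips at z≈169, while the state reports 132. The fingers also shut on air, so I'll work from the camera height. Next I open, go down part way and check whether the offset is constant.

Request:
play_rows(increments=[{"fingers": 0.6,"dx": 0,"dy": 0,"dz": 0,"spin": 0},{"fingers": 0.6,"dx": 0,"dy": 0,"dz": 0,"spin": 0},{"fingers": 0.6,"dx": 0,"dy": 0,"dz": 0,"spin": 0},{"fingers": 0.6,"dx": 0,"dy": 0,"dz": 10,"spin": 0},{"fingers": 0.6,"dx": 0,"dy": 0,"dz": 20,"spin": 0}], grip_force=25)

```text
t: 3.92
eef_pos: [542.3, -52.8, 110.7]
tool_rot: [-0.0, 0.644, 0.765, -0.0]
force: [0.3, -0.3, -0.7]
finger_gap: 33.9
gripper_force: 0.0
```

```bash
python3 -c "
from h import *
s,_,_=st();print(s['q']);tips();tips();s,_,_=st()
"
```

```text
t 3.92 mould tcp [ 62.4  -0.3 110.7] F mould [ 0.3  0.3 -0.7] gap 33.9 gf 0.0
[-2.01059733e-01  1.08392474e-01  1.51695199e+00 -7.15707974e-05
  1.51676834e+00 -3.71425116e-01]
finger low z [146.  146.2 146.5 147.9 148.  148.2 148.8 148.9]
finger low z [145.4 145.4 145.6 145.8 145.9 146.6 147.1 147.4]
t 4.03 mould tcp [ 61.9  -1.4 109.2] F mould [-0.3  0.4 -0.3] gap 33.9 gf 0.0
```

Request:
play_rows(increments=[{"fingers": 0.6,"dx": 0,"dy": 0,"dz": 8,"spin": 0},{"fingers": 0.6,"dx": 0,"dy": 0,"dz": 15,"spin": 0},{"fingers": 0.8,"dx": 0,"dy": 0,"dz": 15,"spin": 0},{"fingers": 1,"dx": 0,"dy": 0,"dz": 15,"spin": 0},{"fingers": 1,"dx": 0,"dy": 0,"dz": 15,"spin": 0}], grip_force=25)

```text
t: 4.65
eef_pos: [541.8, -52.9, 96.5]
tool_rot: [-0.001, 0.644, 0.765, -0.001]
force: [-3.3, 0.8, 0.2]
finger_gap: 9.2
gripper_force: 29.1
```

```bash
python3 -c "
from h import *
st();get_image('top');st()
p,d=get_image('scene');cv2.imwrite('pics/s3.png',cv2.resize(p[100:280,230:380],None,fx=3.3,fy=3.3,interpolation=2)[:,:,::-1])
"
```

```text
t 4.65 mould tcp [62.3 -0.8 96.5] F mould [-1.4 -3.1  0.2] gap 9.2 gf 29.1
t 4.70 mould tcp [62.3 -0.8 96.5] F mould [ 0.3 -2.5 -1. ] gap 9.3 gf 29.1
```

View pics/s3.png

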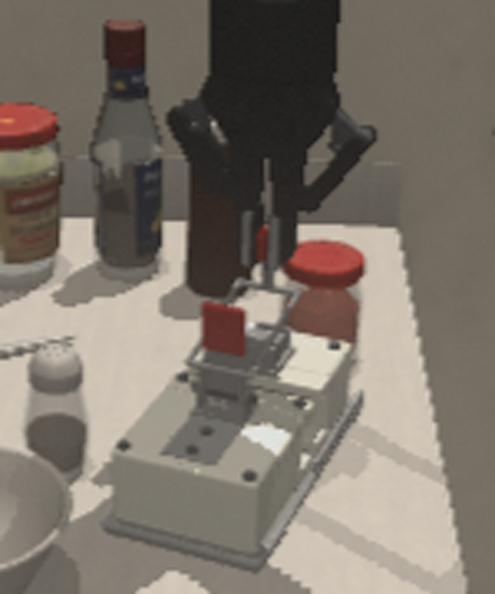

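The grip is good: gap 9.2 mm, with the red tab between the pads at about (262,245). Now I work out the pinch path for lowering the bar onto the hook top.

```bash
cat >> h.py <<'E'
from scipy.optimize import fsolve
def pinch(xb,zb,k=39,g=(1.4,.1)):
    t,f=fsolve(lambda v:fk(*v)[1]-[xb,zb],g)
    return t,f,fk(t,f)[1]+k*np.array([-np.sin(f),np.cos(f)])
E
python3 -c "
from h import *
p0=np.array(pinch(70.5,113)[2]);print(pinch(70.5,113),p0)
for xb in(69,70):
  for zb in(105,98,92,88,85,82.5,80): 
    t,f,p=pinch(xb,zb);print(xb,zb,round(t,3),round(f,3),'rel dx(mould) dz',(p-p0).round(1))
for xb in (72,75,78,81):
    t,f,p=pinch(xb,82.5);print(xb,round(t,3),round(f,3),(p-p0).round(1))
"
```

```text
(np.float64(1.4184151655415813), np.float64(0.21553974816808863), array([ 62.15888598, 151.09758282])) [ 62.15888598 151.09758282]
69 105 1.288 0.139 rel dx(mould) dz [ 1.4 -7.5]
69 98 1.254 0.061 rel dx(mould) dz [  4.5 -14.2]
69 92 1.246 -0.009 rel dx(mould) dz [  7.2 -20.1]
69 88 1.253 -0.058 rel dx(mould) dz [  9.1 -24.2]
69 85 1.266 -0.096 rel dx(mould) dz [ 10.6 -27.3]
69 82.5 1.282 -0.129 rel dx(mould) dz [ 11.8 -29.9]
69 80 1.303 -0.162 rel dx(mould) dz [ 13.1 -32.6]
70 105 1.335 0.131 rel dx(mould) dz [ 2.7 -7.4]
70 98 1.304 0.053 rel dx(mould) dz [  5.8 -14.2]
70 92 1.299 -0.018 rel dx(mould) dz [  8.5 -20.1]
70 88 1.308 -0.067 rel dx(mould) dz [ 10.5 -24.2]
70 85 1.322 -0.105 rel dx(mould) dz [ 11.9 -27.3]
70 82.5 1.338 -0.138 rel dx(mould) dz [ 13.2 -30. ]
70 80 1.36 -0.171 rel dx(mould) dz [ 14.5 -32.7]
72 1.444 -0.153 [ 15.8 -30.1]
75 1.59 -0.17 [ 19.4 -30.2]
78 1.726 -0.18 [ 22.8 -30.2]
81 1.855 -0.185 [ 26.  -30.3]
```

Request:
play_rows(increments=[{"fingers": 1,"dx": -0.7,"dy": 0,"dz": 4,"spin": 0},{"fingers": 1,"dx": -2,"dy": 0,"dz": 9,"spin": 0},{"fingers": 1,"dx": -4.2,"dy": 0,"dz": 14,"spin": 0},{"fingers": 1,"dx": -6.5,"dy": 0,"dz": 19,"spin": 0},{"fingers": 1,"dx": -8.6,"dy": 0,"dz": 23.5,"spin": 0}], grip_force=25)

```text
t: 5.38
eef_pos: [543.8, -62.3, 73.5]
tool_rot: [0.0, 0.645, 0.765, -0.001]
force: [-5.3, -2.1, 1.9]
finger_gap: 9.2
gripper_force: 29.9
```

```bash
cat >> h.py <<'E'
def bar():
    "wire/bar/hook points seen from the top, mould frame"
    p,d=get_image('top');c=(cloud('top',d)-O)@np.c_[EX,EY,EZ]
    k=(abs(abs(c[...,1])-15)<2)&(c[...,2]>78)&(c[...,2]<125)&(c[...,0]>50)&(c[...,0]<110);print("bar pts",c[k].round(1).tolist())
E
python3 -c "
from h import *
st();bar();st()"
```

```text
t 5.38 mould tcp [71.9 -0.5 73.5] F mould [ 1.2 -5.6  1.9] gap 9.2 gf 29.9
bar pts []
t 5.42 mould tcp [72.1 -0.7 72.7] F mould [ 1.8 -4.   1.5] gap 9.0 gf 30.0
```

Request:
play_rows(increments=[{"fingers": 1,"dx": -0.7,"dy": -0.3,"dz": 1.5,"spin": 0},{"fingers": 1,"dx": -1.4,"dy": -0.5,"dz": 3,"spin": 0},{"fingers": 1,"dx": -1.4,"dy": -0.5,"dz": 3,"spin": 0}])

```text
t: 5.8
eef_pos: [543.8, -63.2, 70.2]
tool_rot: [0.0, 0.644, 0.765, -0.0]
force: [-3.2, -2.3, 2.6]
finger_gap: 9.6
gripper_force: 29.9
```

Request:
play_rows(increments=[{"fingers": 1,"dx": -0.7,"dy": 0,"dz": 1.5,"spin": 0},{"fingers": 1,"dx": -0.7,"dy": 0,"dz": 1.5,"spin": 0}])

```text
t: 6.05
eef_pos: [543.9, -63.4, 68.7]
tool_rot: [0.0, 0.644, 0.765, 0.0]
force: [-4.3, -2.8, 3.2]
finger_gap: 9.7
gripper_force: 30.1
```

Request:
play_rows(increments=[{"fingers": 1,"dx": -0.7,"dy": 0,"dz": 1.5,"spin": 0},{"fingers": 1,"dx": -0.7,"dy": 0,"dz": 1.5,"spin": 0}])

```text
t: 6.3
eef_pos: [544.0, -64.0, 66.8]
tool_rot: [-0.0, 0.644, 0.765, 0.0]
force: [-3.2, -1.3, 2.9]
finger_gap: 9.3
gripper_force: 30.0
```

Request:
play_rows(increments=[{"fingers": 1,"dx": -0.5,"dy": 0,"dz": 1.2,"spin": 0},{"fingers": 1,"dx": -0.5,"dy": 0,"dz": 1.2,"spin": 0}])

```text
t: 6.55
eef_pos: [544.0, -64.3, 65.8]
tool_rot: [-0.0, 0.644, 0.765, 0.0]
force: [-3.8, -0.0, 4.1]
finger_gap: 9.4
gripper_force: 30.1
```

Request:
play_rows(increments=[{"fingers": 1,"dx": -0.4,"dy": 0,"dz": 1,"spin": 0},{"fingers": 1,"dx": -0.4,"dy": 0,"dz": 1,"spin": 0}])

```text
t: 6.8
eef_pos: [544.0, -64.6, 64.7]
tool_rot: [-0.0, 0.644, 0.765, 0.0]
force: [-3.1, 0.4, 2.0]
finger_gap: 9.2
gripper_force: 30.0
```

Request:
play_rows(increments=[{"fingers": 1,"dx": -0.4,"dy": 0,"dz": 1,"spin": 0},{"fingers": 1,"dx": -0.4,"dy": 0,"dz": 1,"spin": 0}])

```text
t: 7.05
eef_pos: [544.1, -64.7, 64.0]
tool_rot: [-0.001, 0.644, 0.765, 0.0]
force: [-4.1, 3.6, 3.5]
finger_gap: 9.5
gripper_force: 30.2
```

Request:
play_rows(increments=[{"fingers": 1,"dx": -0.4,"dy": 0,"dz": 1,"spin": 0},{"fingers": 1,"dx": -0.4,"dy": 0,"dz": 1,"spin": 0}])

```text
t: 7.3
eef_pos: [544.2, -64.7, 63.3]
tool_rot: [-0.001, 0.644, 0.765, 0.001]
force: [-5.9, 3.0, 5.8]
finger_gap: 9.5
gripper_force: 30.4
```

```bash
python3 -c "
from h import *
st()
M=np.c_[EX,EY,EZ]
p,d=get_image('scene');c=(cloud('scene',d)-O)@M
cv2.imwrite('pics/s4.png',cv2.resize(p[160:230,270:350],None,fx=7,fy=7,interpolation=2)[:,:,::-1])
st()"
```

```text
t 7.30 mould tcp [74.4 -0.5 63.3] F mould [-4.  -5.3  5.8] gap 9.5 gf 30.4
t 7.35 mould tcp [74.4 -0.6 63.4] F mould [-4.6 -4.4  5.5] gap 9.2 gf 30.4
```

View pics/s4.png

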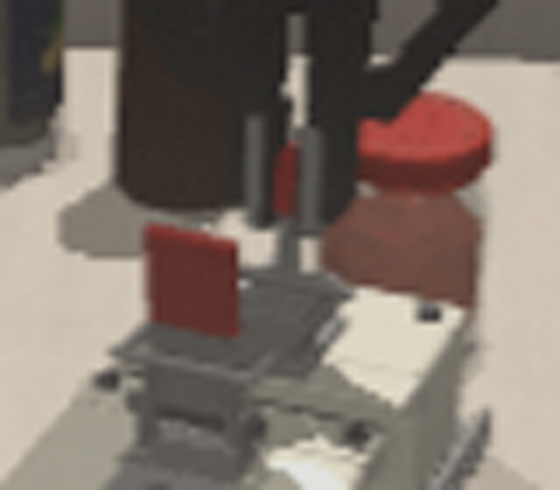

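The crop shows the crossbar resting on the dark hook top near (310,290), with the stem rising to the tab at (288,180). I now drag lightly along +x to feel for the mouth.

Request:
play_rows(increments=[{"fingers": 1,"dx": -0.8,"dy": -0.2,"dz": 0,"spin": 0},{"fingers": 1,"dx": -1.6,"dy": -0.4,"dz": 0,"spin": 0},{"fingers": 1,"dx": -2.4,"dy": -0.4,"dz": 0,"spin": 0}])

```text
t: 7.72
eef_pos: [544.2, -65.3, 63.3]
tool_rot: [-0.002, 0.644, 0.765, 0.002]
force: [-5.3, 7.1, 5.1]
finger_gap: 9.4
gripper_force: 30.4
```

Request:
play_rows(increments=[{"fingers": 1,"dx": -0.7,"dy": 0,"dz": 0,"spin": 0},{"fingers": 1,"dx": -1.4,"dy": 0,"dz": 0,"spin": 0}])

```text
t: 7.98
eef_pos: [544.4, -66.6, 63.3]
tool_rot: [-0.002, 0.644, 0.765, 0.002]
force: [-5.6, 7.5, 4.9]
finger_gap: 9.0
gripper_force: 30.4
```

Request:
play_rows(increments=[{"fingers": 1,"dx": -0.7,"dy": 0,"dz": 0,"spin": 0},{"fingers": 1,"dx": -1.4,"dy": 0,"dz": 0,"spin": 0}])

```text
t: 8.22
eef_pos: [544.7, -67.9, 63.3]
tool_rot: [-0.002, 0.644, 0.765, 0.002]
force: [-5.8, 7.4, 5.9]
finger_gap: 9.4
gripper_force: 30.4
```

Request:
play_rows(increments=[{"fingers": 1,"dx": -0.7,"dy": 0,"dz": 0,"spin": 0},{"fingers": 1,"dx": -1.4,"dy": 0,"dz": 0,"spin": 0}])

```text
t: 8.48
eef_pos: [544.9, -69.4, 63.3]
tool_rot: [-0.002, 0.644, 0.765, 0.002]
force: [-5.8, 7.5, 6.2]
finger_gap: 9.5
gripper_force: 30.4
```

Request:
play_rows(increments=[{"fingers": 1,"dx": -0.7,"dy": 0,"dz": 0,"spin": 0},{"fingers": 1,"dx": -1.4,"dy": 0,"dz": 0,"spin": 0}])

```text
t: 8.72
eef_pos: [545.4, -71.9, 63.3]
tool_rot: [-0.001, 0.644, 0.765, 0.001]
force: [-4.2, 4.1, 3.2]
finger_gap: 9.6
gripper_force: 30.2
```

Request:
play_rows(increments=[{"fingers": 1,"dx": -0.7,"dy": 0,"dz": 0,"spin": 0},{"fingers": 1,"dx": -1.4,"dy": 0,"dz": 0,"spin": 0}])

```text
t: 8.98
eef_pos: [545.5, -74.5, 62.6]
tool_rot: [-0.0, 0.644, 0.765, 0.0]
force: [-1.7, 4.6, 0.8]
finger_gap: 9.1
gripper_force: 29.9
```

The upward force fell away, so the bar seems to have dropped into the mouth. I'll compute the way down.

```bash
python3 -c "
from h import *
st()
for xb in (76.5,77.5):
  for zb in (82.5,80,77.5,75,72.5,70,68):
    t,f,p=pinch(xb,zb,k=39);print(xb,zb,round(t,3),round(f,3),p.round(1))
"
```

```text
t 8.97 mould tcp [84.3 -0.9 62.6] F mould [-4.8 -0.9  0.8] gap 9.1 gf 29.9
76.5 82.5 1.659 -0.176 [ 83.3 120.9]
76.5 80 1.681 -0.208 [ 84.5 118.2]
76.5 77.5 1.707 -0.24 [ 85.8 115.4]
76.5 75 1.736 -0.272 [ 87.  112.6]
76.5 72.5 1.769 -0.305 [ 88.2 109.7]
76.5 70 1.806 -0.338 [ 89.4 106.8]
76.5 68 1.838 -0.364 [ 90.4 104.4]
77.5 82.5 1.704 -0.179 [ 84.4 120.9]
77.5 80 1.726 -0.21 [ 85.6 118.1]
77.5 77.5 1.751 -0.242 [ 86.9 115.4]
77.5 75 1.78 -0.274 [ 88.1 112.5]
77.5 72.5 1.813 -0.307 [ 89.3 109.7]
77.5 70 1.849 -0.339 [ 90.5 106.8]
77.5 68 1.88 -0.365 [ 91.4 104.4]
```

Request:
play_rows(increments=[{"fingers": 1,"dx": -0.3,"dy": 0,"dz": 1.2,"spin": 0},{"fingers": 1,"dx": -0.6,"dy": 0,"dz": 2.4,"spin": 0},{"fingers": 1,"dx": -0.6,"dy": 0,"dz": 2.4,"spin": 0}])

```text
t: 9.35
eef_pos: [545.6, -75.6, 60.3]
tool_rot: [-0.0, 0.644, 0.765, 0.0]
force: [-2.3, 4.2, 1.1]
finger_gap: 9.4
gripper_force: 29.9
```

```bash
python3 -c "
from h import *
st()"
```

```text
t 9.35 mould tcp [85.4 -1.  60.3] F mould [-4.5 -1.6  1.1] gap 9.4 gf 29.9
```

Request:
play_rows(increments=[{"fingers": 1,"dx": -0.6,"dy": 0,"dz": 1.4,"spin": 0},{"fingers": 1,"dx": -1.2,"dy": 0,"dz": 2.8,"spin": 0},{"fingers": 1,"dx": -1.2,"dy": 0,"dz": 2.8,"spin": 0}])

```text
t: 9.72
eef_pos: [545.8, -77.0, 57.6]
tool_rot: [0.0, 0.644, 0.765, 0.0]
force: [-2.6, 2.8, 1.9]
finger_gap: 9.4
gripper_force: 30.0
```

Request:
play_rows(increments=[{"fingers": 1,"dx": -0.6,"dy": 0,"dz": 1.4,"spin": 0},{"fingers": 1,"dx": -1.2,"dy": 0,"dz": 2.8,"spin": 0},{"fingers": 1,"dx": -1.2,"dy": 0,"dz": 2.8,"spin": 0}])

```text
t: 10.1
eef_pos: [546.1, -78.3, 54.8]
tool_rot: [0.0, 0.644, 0.765, -0.0]
force: [-2.4, 2.7, 1.0]
finger_gap: 8.9
gripper_force: 30.0
```

Request:
play_rows(increments=[{"fingers": 1,"dx": -0.6,"dy": 0,"dz": 1.3,"spin": 0},{"fingers": 1,"dx": -1.1,"dy": 0,"dz": 2.5,"spin": 0},{"fingers": 1,"dx": -1.1,"dy": 0,"dz": 2.5,"spin": 0}])

```text
t: 10.48
eef_pos: [546.2, -79.3, 52.3]
tool_rot: [0.0, 0.644, 0.765, -0.0]
force: [-2.6, 3.4, 2.0]
finger_gap: 9.4
gripper_force: 30.0
```

Request:
play_rows(increments=[{"fingers": 1,"dx": -0.5,"dy": 0,"dz": 1.2,"spin": 0},{"fingers": 1,"dx": -0.5,"dy": 0,"dz": 1.2,"spin": 0}])

```text
t: 10.72
eef_pos: [546.3, -79.9, 51.1]
tool_rot: [0.0, 0.644, 0.765, -0.0]
force: [-3.5, 2.1, 0.4]
finger_gap: 9.3
gripper_force: 30.0
```

```bash
python3 -c "
from h import *
st()
for xb in (77,75,73,71,70,69):
    t,f,p=pinch(xb,70);print(xb,round(t,3),round(f,3),p.round(1))
"
```

```text
t 10.72 mould tcp [89.7 -1.1 51.1] F mould [-2.7 -3.1  0.4] gap 9.3 gf 30.0
77 1.828 -0.339 [ 90.  106.8]
75 1.739 -0.335 [ 87.8 106.8]
73 1.646 -0.329 [ 85.6 106.9]
71 1.547 -0.319 [ 83.2 107. ]
70 1.495 -0.313 [ 82.  107.1]
69 1.44 -0.306 [ 80.7 107.2]
```

Request:
play_rows(increments=[{"fingers": 1,"dx": -0.4,"dy": 0,"dz": 1,"spin": 0},{"fingers": 1,"dx": -0.4,"dy": 0,"dz": 1,"spin": 0}])

```text
t: 10.98
eef_pos: [546.4, -80.1, 50.2]
tool_rot: [0.0, 0.644, 0.765, 0.0]
force: [-2.1, 2.3, 1.4]
finger_gap: 9.3
gripper_force: 30.0
```

Request:
play_rows(increments=[{"fingers": 1,"dx": 1.2,"dy": 0,"dz": 0,"spin": 0},{"fingers": 1,"dx": 2.4,"dy": 0,"dz": 0,"spin": 0},{"fingers": 1,"dx": 3.6,"dy": 0,"dz": 0,"spin": 0},{"fingers": 1,"dx": 3.6,"dy": 0,"dz": 0,"spin": 0}])

```text
t: 11.48
eef_pos: [546.2, -78.7, 50.7]
tool_rot: [0.002, 0.645, 0.765, -0.001]
force: [-2.1, -4.5, 1.6]
finger_gap: 9.2
gripper_force: 30.0
```

Request:
play_rows(increments=[{"fingers": 1,"dx": 1.0,"dy": 0,"dz": 0,"spin": 0},{"fingers": 1,"dx": 2,"dy": 0,"dz": 0,"spin": 0},{"fingers": 1,"dx": 2,"dy": 0,"dz": 0,"spin": 0}])

```text
t: 11.85
eef_pos: [545.9, -76.7, 50.7]
tool_rot: [0.002, 0.645, 0.764, -0.001]
force: [-1.7, -4.6, 1.4]
finger_gap: 9.3
gripper_force: 30.0
```

Request:
play_rows(increments=[{"fingers": 1,"dx": 1.0,"dy": 0,"dz": 0,"spin": 0},{"fingers": 1,"dx": 2,"dy": 0,"dz": 0,"spin": 0},{"fingers": 1,"dx": 2,"dy": 0,"dz": 0,"spin": 0}])

```text
t: 12.22
eef_pos: [545.4, -74.3, 50.5]
tool_rot: [0.001, 0.645, 0.765, -0.001]
force: [-1.6, -4.6, 0.6]
finger_gap: 9.2
gripper_force: 29.9
```

Request:
play_rows(increments=[{"fingers": 1,"dx": 0.7,"dy": 0,"dz": 0,"spin": 0},{"fingers": 1,"dx": 1.4,"dy": 0,"dz": 0,"spin": 0},{"fingers": 1,"dx": 1.4,"dy": 0,"dz": 0,"spin": 0}])

```text
t: 12.6
eef_pos: [545.1, -72.7, 50.4]
tool_rot: [0.001, 0.645, 0.765, -0.001]
force: [-0.8, -5.1, -0.2]
finger_gap: 9.6
gripper_force: 29.9
```

Request:
play_rows(increments=[{"fingers": 1,"dx": 0.6,"dy": 0,"dz": 0,"spin": 0},{"fingers": 1,"dx": 1.2,"dy": 0,"dz": 0,"spin": 0},{"fingers": 1,"dx": 1.2,"dy": 0,"dz": 0,"spin": 0}])

```text
t: 12.98
eef_pos: [545.1, -72.6, 50.4]
tool_rot: [0.002, 0.645, 0.764, -0.001]
force: [-0.9, -7.5, 0.1]
finger_gap: 9.2
gripper_force: 29.8
```

```bash
python3 -c "
from h import *
st()"
```

```text
t 12.97 mould tcp [82.3 -0.9 50.4] F mould [ 7.2 -2.2  0.1] gap 9.2 gf 29.8
```

Request:
play_rows(increments=[{"fingers": 1,"dx": -1.2,"dy": 0,"dz": 0,"spin": 0},{"fingers": 0.8,"dx": -1.2,"dy": 0,"dz": 0,"spin": 0},{"fingers": 0.7,"dx": -1.2,"dy": 0,"dz": 0,"spin": 0},{"fingers": 0.7,"dx": -1.2,"dy": 0,"dz": 0,"spin": 0},{"fingers": 0.7,"dx": -1.2,"dy": 0,"dz": 0,"spin": 0}])

```text
t: 13.6
eef_pos: [544.9, -70.9, 50.2]
tool_rot: [-0.0, 0.644, 0.765, 0.0]
force: [-0.5, 0.3, 0.2]
finger_gap: 25.9
gripper_force: 0.0
```

Request:
play_rows(increments=[{"fingers": 0.7,"dx": 0,"dy": 0,"dz": -15,"spin": 0},{"fingers": 0.7,"dx": 0,"dy": 0,"dz": -40,"spin": 0},{"fingers": 0.7,"dx": 0,"dy": 0,"dz": -65,"spin": 0},{"fingers": 1,"dx": 0,"dy": 0,"dz": -85,"spin": 0},{"fingers": 1,"dx": 0,"dy": 0,"dz": -85,"spin": 0}])

```text
t: 14.22
eef_pos: [546.6, -71.6, 138.6]
tool_rot: [0.003, 0.644, 0.765, 0.001]
force: [0.4, -0.2, -0.6]
finger_gap: -0.0
gripper_force: 0.0
```

```bash
python3 -c "
from h import *
st()
M=np.c_[EX,EY,EZ]
p,d=get_image('scene');c=(cloud('scene',d)-O)@M
cv2.imwrite('pics/s5.png',cv2.resize(p[120:230,260:350],None,fx=5.4,fy=5.4,interpolation=2)[:,:,::-1])
hsv=cv2.cvtColor(p,cv2.COLOR_RGB2HSV);m=((hsv[...,0]<8)|(hsv[...,0]>172))&(hsv[...,1]>130);m&=(abs(c[...,1])<25)&(c[...,0]>-60)&(c[...,0]<110)&(c[...,2]>70)
q=c[m];a=q[q[:,0]<35];b=q[q[:,0]>35]
for w in(a,b): print(len(w),w.min(0).round(),w.max(0).round(),np.median(w,0).round(1))
for lo in range(100,145,6):
    w=a[(a[:,2]>=lo)&(a[:,2]<lo+6)]
    if len(w):print(lo,np.median(w,0).round(1))
st()"
```

```text
t 14.22 mould tcp [ 81.6   0.7 138.6] F mould [ 0.3  0.4 -0.6] gap -0.0 gf 0.0
171 [ -5. -14. 105.] [  3.  10. 136.] [ -1.5  -2.2 121.7]
34 [72. -6. 95.] [ 82.   2. 113.] [ 76.4  -2.  103.3]
100 [ -0.8  -6.3 104.8]
106 [ -2.4  -1.3 109. ]
112 [ -2.3  -2.5 115.3]
118 [ -1.5  -2.7 120.8]
124 [ -1.3  -1.5 126.9]
130 [ -0.3  -1.2 133.1]
136 [  1.1  10.  136. ]
t 14.28 mould tcp [ 81.2  -0.3 136.7] F mould [-1.2 -0.1  0.3] gap -0.1 gf 0.0
```

View pics/s5.png

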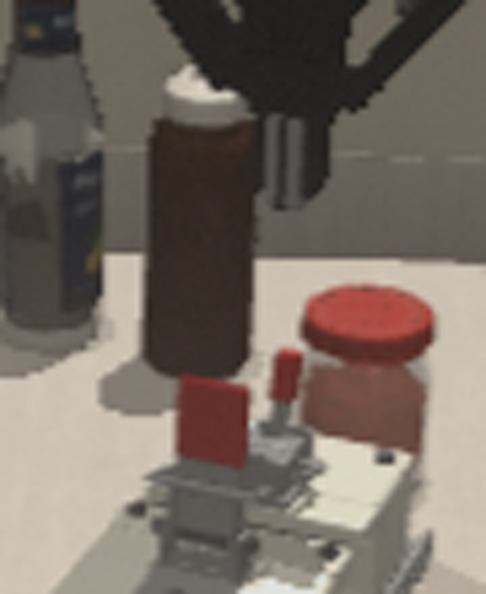

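The tab stays low, at crop (287,375), with its centre at z≈103, so the bar is hooked under the lip. The lever stands at about 1.5 rad. Next I move over to the lever.

Request:
play_rows(increments=[{"fingers": 1,"dx": 30,"dy": 0,"dz": 0,"spin": 0},{"fingers": 1,"dx": 54,"dy": 0,"dz": 0,"spin": 0},{"fingers": 1,"dx": 54,"dy": 0,"dz": 25,"spin": 0},{"fingers": 1,"dx": 54,"dy": 0,"dz": 50,"spin": 0},{"fingers": 1,"dx": 54,"dy": 0,"dz": 50,"spin": 0}])

```text
t: 14.9
eef_pos: [532.9, -17.5, 81.6]
tool_rot: [-0.003, 0.644, 0.765, -0.002]
force: [-0.1, -0.6, 0.4]
finger_gap: 0.1
gripper_force: 0.0
```

```bash
python3 -c "
from h import *
st()
p,d=get_image('scene');c=(cloud('scene',d)-O)@np.c_[EX,EY,EZ]
k=(c[...,0]>-60)&(c[...,0]<60)&(abs(c[...,1])<16)&(c[...,2]>100)&(c[...,2]<165);q=c[k]
for z in range(100,165,5):
    w=q[(q[:,2]>=z)&(q[:,2]<z+5)]
    if len(w):print(z,len(w),w.min(0).round(),w.max(0).round())
st()
for t in np.arange(1.5,-.01,-.1):
    print(round(t,1),'tcp x',round(-52*np.cos(t)+3*np.sin(t)+11,1),'rep z',round(74+52*np.sin(t)+3*np.cos(t)-36.5,1))"
```

```text
t 14.90 mould tcp [26.  -3.7 81.6] F mould [ 0.5 -0.2  0.4] gap 0.1 gf 0.0
100 31 [-12. -13. 100.] [ -1.  12. 105.]
105 29 [ -5. -14. 106.] [ -0.  13. 110.]
110 32 [ -5. -14. 110.] [  1.  13. 115.]
115 38 [ -4. -14. 115.] [ 25.  14. 120.]
120 36 [ -3. -14. 120.] [ 29.  13. 125.]
125 47 [ -3. -16. 125.] [ 28.  11. 130.]
130 70 [ -3. -16. 130.] [ 30.  12. 135.]
135 45 [ -1. -16. 135.] [ 28.  12. 140.]
140 33 [ 14. -16. 140.] [ 32.  11. 145.]
145 34 [ 13. -15. 145.] [ 34.  12. 150.]
150 34 [ 12. -16. 150.] [ 31.  12. 155.]
155 22 [ 12. -14. 155.] [ 23.  12. 160.]
160 29 [  9. -14. 160.] [ 21.  16. 165.]
t 14.95 mould tcp [26.5 -2.3 83.5] F mould [ 0.7 -0.1  0.6] gap -0.1 gf 0.0
1.5 tcp x 10.3 rep z 89.6
1.4 tcp x 5.1 rep z 89.3
1.3 tcp x -0.0 rep z 88.4
1.2 tcp x -5.0 rep z 87.1
1.1 tcp x -9.9 rep z 85.2
1.0 tcp x -14.6 rep z 82.9
0.9 tcp x -19.0 rep z 80.1
0.8 tcp x -23.1 rep z 76.9
0.7 tcp x -26.8 rep z 73.3
0.6 tcp x -30.2 rep z 69.3
0.5 tcp x -33.2 rep z 65.1
0.4 tcp x -35.7 rep z 60.5
0.3 tcp x -37.8 rep z 55.7
0.2 tcp x -39.4 rep z 50.8
0.1 tcp x -40.4 rep z 45.7
-0.0 tcp x -41.0 rep z 40.5
```

Request:
play_rows(increments=[{"fingers": 1,"dx": 6,"dy": 1.5,"dz": -6,"spin": 0},{"fingers": 1,"dx": 11,"dy": 2,"dz": -6,"spin": 0},{"fingers": 1,"dx": 14,"dy": 2,"dz": -6,"spin": 0},{"fingers": 1,"dx": 17,"dy": 2,"dz": -6,"spin": 0},{"fingers": 1,"dx": 20,"dy": 2,"dz": -6,"spin": 0}])

```text
t: 15.58
eef_pos: [536.0, 0.3, 93.4]
tool_rot: [0.003, 0.645, 0.764, 0.0]
force: [1.4, -5.1, 3.6]
finger_gap: -0.1
gripper_force: 2.5
```

```bash
python3 -c "
from h import *
st()"
```

```text
t 15.57 mould tcp [ 8.9  2.5 93.4] F mould [5.2 0.5 3.6] gap -0.1 gf 2.5
```

Request:
play_rows(increments=[{"fingers": 1,"dx": 2,"dy": -1,"dz": 1,"spin": 0},{"fingers": 1,"dx": 4,"dy": -1.5,"dz": 2,"spin": 0},{"fingers": 1,"dx": 6,"dy": -1.5,"dz": 3,"spin": 0},{"fingers": 1,"dx": 8,"dy": -1.5,"dz": 4,"spin": 0},{"fingers": 1,"dx": 10,"dy": -1.5,"dz": 4.5,"spin": 0}])

```text
t: 16.2
eef_pos: [531.0, 11.9, 86.7]
tool_rot: [-0.0, 0.644, 0.765, 0.0]
force: [1.3, -3.0, 4.4]
finger_gap: -0.0
gripper_force: 2.4
```

```bash
python3 -c "
from h import *
st()"
```

```text
t 16.20 mould tcp [-3.3 -0.5 86.7] F mould [3.2 0.8 4.4] gap -0.0 gf 2.4
```

Request:
play_rows(increments=[{"fingers": 1,"dx": 2,"dy": 0,"dz": 0.4,"spin": 0},{"fingers": 1,"dx": 4,"dy": 0,"dz": 1,"spin": 0},{"fingers": 1,"dx": 6,"dy": 0,"dz": 1.7,"spin": 0},{"fingers": 1,"dx": 8,"dy": 0,"dz": 2.5,"spin": 0},{"fingers": 1,"dx": 10,"dy": 0,"dz": 3.4,"spin": 0}])

```text
t: 16.82
eef_pos: [529.2, 21.9, 83.2]
tool_rot: [-0.0, 0.644, 0.765, 0.0]
force: [0.8, -2.8, 5.3]
finger_gap: -0.2
gripper_force: 2.3
```

```bash
python3 -c "
from h import *
st()"
```

```text
t 16.82 mould tcp [-13.5  -0.6  83.2] F mould [2.9 0.3 5.3] gap -0.2 gf 2.3
```

Request:
play_rows(increments=[{"fingers": 1,"dx": 2,"dy": 0,"dz": 1,"spin": 0},{"fingers": 1,"dx": 4,"dy": 0,"dz": 2.2,"spin": 0},{"fingers": 1,"dx": 6,"dy": 0,"dz": 3.5,"spin": 0},{"fingers": 1,"dx": 7.8,"dy": 0,"dz": 4.8,"spin": 0},{"fingers": 1,"dx": 9.6,"dy": 0,"dz": 6.3,"spin": 0}])

```text
t: 17.45
eef_pos: [527.8, 31.0, 77.9]
tool_rot: [0.0, 0.644, 0.765, 0.0]
force: [-0.6, -3.5, 8.4]
finger_gap: -0.0
gripper_force: 3.7
```

```bash
python3 -c "
from h import *
st()"
```

```text
t 17.45 mould tcp [-22.7  -0.4  77.9] F mould [ 3.3 -1.1  8.4] gap -0.0 gf 3.7
```

Request:
play_rows(increments=[{"fingers": 1,"dx": 2,"dy": 0,"dz": 1.8,"spin": 0},{"fingers": 1,"dx": 4,"dy": 0,"dz": 3.8,"spin": 0},{"fingers": 1,"dx": 5.8,"dy": 0,"dz": 6,"spin": 0},{"fingers": 1,"dx": 7.5,"dy": 0,"dz": 8.2,"spin": 0},{"fingers": 1,"dx": 9,"dy": 0,"dz": 10.4,"spin": 0}])

```text
t: 18.08
eef_pos: [526.2, 41.0, 67.3]
tool_rot: [-0.0, 0.644, 0.765, 0.001]
force: [-0.1, 0.6, 7.3]
finger_gap: 0.1
gripper_force: 2.9
```

```bash
python3 -c "
from h import *
st()"
```

```text
t 18.07 mould tcp [-32.8  -0.3  67.3] F mould [-0.6 -0.   7.3] gap 0.1 gf 2.9
```

Request:
play_rows(increments=[{"fingers": 1,"dx": 1.3,"dy": 0,"dz": 2.5,"spin": 0},{"fingers": 1,"dx": 2.5,"dy": 0,"dz": 5,"spin": 0},{"fingers": 1,"dx": 3.5,"dy": 0,"dz": 7.5,"spin": 0},{"fingers": 1,"dx": 4.5,"dy": 0,"dz": 10,"spin": 0},{"fingers": 1,"dx": 5.2,"dy": 0,"dz": 12.5,"spin": 0}])

```text
t: 18.7
eef_pos: [524.2, 45.1, 52.7]
tool_rot: [-0.001, 0.644, 0.765, -0.001]
force: [-0.5, -0.5, 0.4]
finger_gap: -0.1
gripper_force: 0.0
```

```bash
python3 -c "
from h import *
st()"
```

```text
t 18.70 mould tcp [-37.2  -1.5  52.7] F mould [ 0.4 -0.6  0.4] gap -0.1 gf 0.0
```

Request:
play_rows(increments=[{"fingers": 1,"dx": 1.5,"dy": 0.8,"dz": 4,"spin": 0},{"fingers": 1,"dx": 3,"dy": 0.8,"dz": 8,"spin": 0},{"fingers": 1,"dx": 3,"dy": 0.8,"dz": 10,"spin": 0},{"fingers": 1,"dx": 3,"dy": 0.8,"dz": 10,"spin": 0}])

```text
t: 19.2
eef_pos: [525.4, 48.0, 43.8]
tool_rot: [-0.0, 0.644, 0.765, -0.0]
force: [0.6, -0.1, 0.6]
finger_gap: 0.3
gripper_force: 0.0
```

Request:
play_rows(increments=[{"fingers": 1,"dx": 0,"dy": 0,"dz": 1,"spin": 0},{"fingers": 1,"dx": 0,"dy": 0,"dz": 1.5,"spin": 0},{"fingers": 1,"dx": 0,"dy": 0,"dz": 1.5,"spin": 0}])

```text
t: 19.58
eef_pos: [525.6, 48.0, 42.7]
tool_rot: [0.0, 0.644, 0.765, -0.0]
force: [-0.3, -0.1, 0.6]
finger_gap: 0.2
gripper_force: 0.0
```

Request:
play_rows(increments=[{"fingers": 1,"dx": 0,"dy": 0,"dz": 1,"spin": 0},{"fingers": 1,"dx": 0,"dy": 0,"dz": 2,"spin": 0},{"fingers": 1,"dx": 0,"dy": 0,"dz": 2,"spin": 0}])

```text
t: 19.95
eef_pos: [525.7, 48.0, 41.3]
tool_rot: [0.0, 0.644, 0.765, 0.0]
force: [-1.0, 0.3, 3.3]
finger_gap: 0.1
gripper_force: 2.2
```

Request:
play_rows(increments=[{"fingers": 1,"dx": 0,"dy": 0,"dz": 0.7,"spin": 0},{"fingers": 1,"dx": 0,"dy": 0,"dz": 1.4,"spin": 0},{"fingers": 1,"dx": 0,"dy": 0,"dz": 1.4,"spin": 0}])

```text
t: 20.32
eef_pos: [525.9, 48.0, 41.2]
tool_rot: [0.0, 0.644, 0.765, 0.0]
force: [-4.2, -0.7, 8.9]
finger_gap: -0.2
gripper_force: 5.0
```

Firm contact on the flat stop at 9 N. I retreat upward and verify.

Request:
play_rows(increments=[{"fingers": 1,"dx": 0,"dy": 0,"dz": -10,"spin": 0},{"fingers": 1,"dx": 0,"dy": 0,"dz": -50,"spin": 0},{"fingers": 1,"dx": 0,"dy": 0,"dz": -100,"spin": 0},{"fingers": 1,"dx": 40,"dy": -40,"dz": -130,"spin": 0},{"fingers": 1,"dx": 40,"dy": -90,"dz": -130,"spin": 0}])

```text
t: 20.95
eef_pos: [431.3, 73.6, 172.5]
tool_rot: [0.002, 0.643, 0.766, 0.002]
force: [-0.3, 0.1, 0.2]
finger_gap: -0.0
gripper_force: 0.0
```

Request:
play_rows(increments=[{"fingers": 1,"dx": 0,"dy": -50,"dz": 0,"spin": 0},{"fingers": 1,"dx": 0,"dy": -100,"dz": 0,"spin": 0},{"fingers": 1,"dx": 0,"dy": -100,"dz": 0,"spin": 0},{"fingers": 1,"dx": 0,"dy": -100,"dz": 0,"spin": 0}])

```text
t: 21.45
eef_pos: [332.3, 55.3, 169.5]
tool_rot: [0.001, 0.644, 0.765, 0.001]
force: [0.5, -0.1, 1.1]
finger_gap: 0.0
gripper_force: 0.0
```

```bash
python3 -c "
from h import *
st()
p,d=get_image('top');c=(cloud('top',d)-O)@np.c_[EX,EY,EZ]
k=(abs(c[...,2]-60)<2.5)&(abs(c[...,1])>24)&(abs(c[...,1])<44);x=c[k][:,0]
h,e=np.histogram(x,np.arange(28,60,2));print(list(zip(e.astype(int),h)))
k=(abs(c[...,2]-80)<4)&(abs(c[...,1])<12)&(c[...,0]>30);print('hook x',c[k][:,0].min(),c[k][:,0].max())
a=cv2.resize(p[150:260,235:425],None,fx=4,fy=4,interpolation=2);cv2.imwrite('pics/t6.png',a[:,:,::-1])
st()"
```

```text
t 21.45 mould tcp [ -79.9 -188.9  169.5] F mould [0.2 0.5 1.1] gap 0.0 gf 0.0
[(np.int64(28), np.int64(19)), (np.int64(30), np.int64(18)), (np.int64(32), np.int64(15)), (np.int64(34), np.int64(12)), (np.int64(36), np.int64(20)), (np.int64(38), np.int64(20)), (np.int64(40), np.int64(17)), (np.int64(42), np.int64(18)), (np.int64(44), np.int64(17)), (np.int64(46), np.int64(22)), (np.int64(48), np.int64(19)), (np.int64(50), np.int64(18)), (np.int64(52), np.int64(19)), (np.int64(54), np.int64(20)), (np.int64(56), np.int64(19))]
hook x 37.99899086581351 464.7057851186704
t 21.50 mould tcp [ -79.9 -188.7  169.4] F mould [-0.1 -0.2 -0.2] gap 0.4 gf 0.0
```

View pics/t6.png

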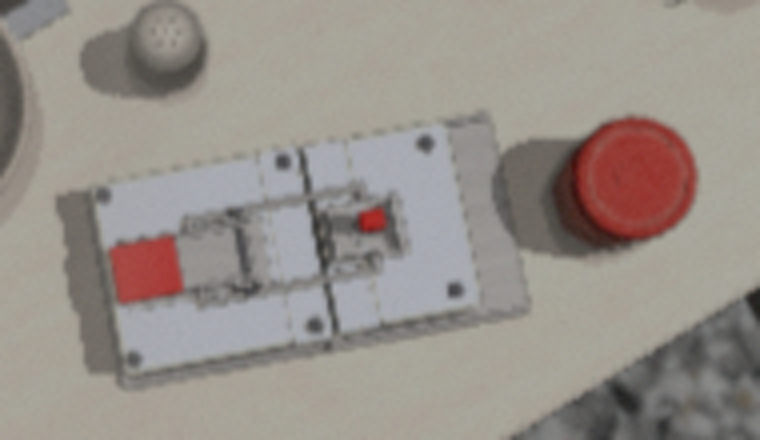

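The picture shows the seam closed at (318,240), the lever flat at (147,268), and the bar hooked with the tab at (372,220). The jar at (633,180) and the shaker at (167,45) haven't moved.

```bash
python3 -c "
from plant import ticket
print(ticket.hand_in())"
```

```text
the job is handed in; nothing more can be done
None
```

The mould is latched shut and the job is handed in: the bar is under the hook's lip, the lever is flat over center with readings of at most about 10 N, the seam is closed by the latch alone, and the jar, shaker and bowl were left untouched.

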